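# Let a ratchet carving easel down to its lowest slope

## Robot

A 6-joint arm with a two-finger parallel gripper is mounted at the origin on the work surface. World frame = base frame: x ahead of the robot, y to its left, z up, the work surface at z = 0. Lengths are in mm, angles in rad, forces in N, time in s.
With the tool pointing down it reaches from about 275 to 750 mm from the base axis. Payload 10.2 kg.
Tool frame: the origin (TCP) lies midway between the tips of the shut fingers; the grasp point (between the pads) lies 19 mm behind it; z points along the fingers, y is the line along which they close (so a half turn about z gives the same grasp; the last joint's range is limited). The gripper opens to 85 mm and grips with 20 to 120 N. Pads are 22 mm wide; open, the fingers measure 114 mm over their backs; the gripper's body (76 mm by 85 mm) begins 54 mm behind the grasp point. The pads swing forward as they close: fully open they stand 13 mm farther back than shut.
Start: joints at [-1.533, 0.313, 1.498, -0, 1.331, -0.223], TCP at [135.36, -507.256, 231.294] pointing down, gripper open.
Joint ranges: [-2.94, 2.94], [-0.97, 2.17], [0.19, 2.56], [-1.23, 4.37], [0.02, 3.11], [-2.88, 2.88]. Speed limits (rad/s): [2.39, 2.39, 3.01, 3.14, 3.14, 3.14].

## Interface

Orientations are given as a unit quaternion [w, x, y, z].
In Python, from rig import ctrl gives the robot as it stands.
- The arm moves only by the tool send_rows, never from a script. Its argument "targets" is a list of rows, each an object with "offset": the shift along the world's x, y, z in cm, a list of three; "spin": the turn about the world's z in rad. A call has 1 to 8 rows; each row is the pose to reach, as a shift and turn from the pose commanded when the call began; what a row does not reach only later rows make up. A row lasts 1/12 s, in which the tool goes at most 41.7 mm and 7.16 degrees, less where a joint would pass 70% of its speed; a pose out of reach is approached as far as the arm can. A call with a gripper value outside its range is refused whole. "grip" is the opening, from 0 (shut) to 1 (fully open), set as the call begins (left out, the last holds). The fingers move at their own pace and stop on an object; "squeeze" is the grip in N (left out, the last holds). Time passes only in rows, so rows that repeat a pose let the fingers close. It gives the time, the measured TCP pose, the force, the opening and the grip force at its end, in the units of the state.
- ctrl.sense(): the state, without advancing time (a new reading comes with each control period).
- ctrl.capture(name): name is "scene" or "side" or "wrist"; returns (picture, depth): 480x640x3 uint8, red, green, blue; 480x640 float32, mm along the optical axis (not along the pixel's ray), 0 where there is no reading.
- ctrl.calibration(name): a dict with "fx", "fy", "cx", "cy" (pixels), "view" (4x4, takes a point from world to camera coordinates); the wrist camera has in their place "mount" (4x4, takes a point from camera to tool coordinates, whose origin is the TCP and whose axes are the flange's). Camera axes: x right, y down, z forward; pixel columns grow to the right and rows downward; lengths in mm; the calibration is good to about 2 mm. A picture is of the moment at which its call begins: read the wrist's pose just before it. calibration takes no time and is no camera call.
- ctrl.finish_job(): hands the job in; it is judged then, once.
Trained networks look in the newest picture that a camera, given by its name, has taken for a name from the list of things; names that differ only in an ending like _2 or _b are one class to them, and where a whole thing is asked for, a point or a joint stands for the part that bears it (a point fixed in the world has none). Each returns a list of dicts, best first, with "conf" (0 to 1); they miss things now and then, are a little off and sometimes report something else, mostly with a low value. They report only what shows in the picture. A call takes as long as a camera call. They do not tell look-alikes from the thing itself.
- ctrl.search_frame(camera, query): "box" ([left, top, right, bottom] in pixels, round what is visible of it).
- ctrl.place_of(camera, query): "uv" ([column, row] in pixels: a listed point, or the origin of a listed thing).
The state is a dict: "time_s": time; "joints": joint angles; "dq": joint speeds; "tau": joint torques, N m; "eef_pos": TCP position; "ee_rot": TCP orientation; "force": force on the tool from outside, world axes, zero at the start; "wrist_torque": the same for the moment, N m; "grip_width": opening from 0.0 (shut) to 1.0 (fully open); "grip_force": force on a finger pad.
Only numpy, scipy, OpenCV 4.12 (cv2) and the standard library are available. Lean on these libraries where they do the work, as an engineer would, in place of code of your own. Each camera call takes 0.05 s, during which the arm holds its last target. There are 200 camera calls.

## Task

The tilting carving easel is propped too steep. Its ratchet only lets the board go up, so take the yellow bar, lift the board through the remaining notches and past the top until you feel it touch the rubber buffer (which throws the pawl out; do not force it against the buffer), then lower it gently until it lies completely flat so that the pawl resets. Finally raise it to the first notch, let it rest there on the pawl and let go, leaving the mallet, gouges and glue bottle where they are.

Things in the scene. Friction and masses are not known exactly. Their poses are not given: they have to be found in the camera images.
- flat_bar (a point): Where the lifting bar's centre comes to lie when the board is flat: a point fixed to the easel, 60 mm above the bench. Its x axis is level and points away from the hinge, y runs along the hinge, z is up: the hinge axis is level, at the same height, 250 mm from here towards -x. The easel (plywood base 250 x 260 mm with two rails under the board) is fixed to the bench; place and yaw vary.
- bar (a point): Centre of the yellow lifting bar on the board's free edge: round, smooth, 14 mm thick, 122 mm long between two dark arms, parallel to the hinge axis, always 250 mm from it; with the board flat it is as high as the hinge axis, nothing below it. Gap to the board's edge 38 mm. Fingers closed across it from above can keep pointing down while it turns in them.
- board_edge (a point): Middle of the board's free edge, 205 mm from the hinge axis, half-way through the 18 mm thick wood. Board with carving blank and bar: 240 mm wide, 0.64 to 0.9 kg, the blank 25 mm proud of the board's mid-plane. Lifting it slowly takes about 3 to 5 N at the bar; the hinge is damped (0.5 N m s/rad), and let go it falls at 1.2 to 1.8 rad/s.
- board (a joint): Board angle in rad: 0 = flat on the base, grows as the bar goes up. It starts propped in the second or third of three notches, 0.21 apart. They hold it at 0.165 to 0.24 (first), 0.375 to 0.45 (second), 0.58 to 0.66 (third). The ratchet bracket was fitted by hand: these angles and the top end shift together by an unknown amount. To catch a notch, rise 0.04 to 0.1 above it, then ease back down.
- rail_end (a point): Top of the far end of the rail on the ratchet's side (y). Toothed quadrant, pawl with red knob and green bracket are on this side, at the hinge. Past the top notch, at 0.76 to 0.845 rad, the pawl tips out (knob swings over towards the bar's side) and stays out, so the board can come down; that is only about 1 degree (0.01 to 0.02 rad) before the buffer is met. When the board lies fully flat (0) it is tipped back in and holds again.
- buffer (a joint): Compression in m of the black rubber buffer that ends the board's upward travel: 0 = free. The board meets it at 0.775 to 0.86 rad (unknown within that); pushing on with 6 N more at the bar presses it in about 0.75 mm, with 12 N about 1.5 mm, which is the most it may take.
- mallet: Carver's mallet standing on its green head, wooden handle up: 86 mm across, 262 mm tall, 0.5 kg; origin at the centre of its underside. Behind the easel's hinge.
- gouge_long: Gouge with pale wooden handle, lying on the bench beyond the bar, about parallel to it, at least 50 mm from it, 247 mm long, 24 mm wide, 22 mm high; origin under the brass ferrule, blade to its +x.
- gouge_short: Gouge with brown handle, like the long one but 212 mm long, farther out.
- glue: White glue bottle with red cap, 52 mm across, 130 mm tall, standing behind the hinge; origin at the centre of its underside.
There are look-alikes about, which are no part of the job. Leave any brown look-alike of the glue alone.

How it is judged (in metres and radians):
On the way, in this order (a step that is already met when the one before it is completed fails the run):
1. the board is lifted past its top notch (value of joint board above 0.74 rad), for 0.05 s.
2. the board lies completely flat (value of joint board below 0.02 rad), for 0.2 s.
At the end, for the whole second after the job is handed in: The board rests still (slower than 0.03 rad/s) on the pawl in the first notch, its angle between 0.15 and 0.27 rad, let go; mallet and glue bottle still upright (within 0.15 rad) and no bystander more than 30 mm from its place (value of joint board between 0.15 and 0.27 rad and velocity of joint board between -0.03 and 0.03 rad/s and angle between each of mallet, glue's own z axis and vertical below 0.15 rad); the robot touches nothing.
It fails at once if the buffer is forced: pressed in by more than 1.5 mm (value of joint buffer above 0.0015 m).
It fails at once if the board is dropped: it comes down the last part (below 0.15 rad) faster than 1 rad/s (value of joint board below 0.15 rad and velocity of joint board below -1 rad/s).
It fails at once if the mallet, a gouge or the glue bottle is pushed more than 30 mm from its place (distance of any of mallet, gouge_long, gouge_short, glue from where it was at the start of the episode above 0.03 m).
It also fails if it takes over 72 s, if anything falls off the work surface, if the arm or the gripper's body presses on something with over 40 N, if the wrist force passes 120 N, or if a joint passes its speed limit or range.

## Working session

There is one attempt and no reset: what is moved stays moved. The work goes in short steps, Python scripts to look and compute and a tool call to move; the robot and the scene stay as the last step left them, time stands still between calls to the robot, and variables do not carry over. Pictures are saved under pics/ and viewed, at most 10 in all, crops included, and the job is handed in when it is done.

Besides the shell and the picture viewer there is one more tool, called after "Request:" by a JSON object that holds its "fn" and its "kwargs", one argument or row to a line. send_rows: Moves the arm, as the interface text tells. Its arguments: {"type":"object","properties":{"targets":{"type":"array"},"grip":{"type":"number"},"squeeze":{"type":"number"}},"required":["targets"]}

```bash
mkdir -p pics; cat > h.py <<'E'
import numpy as np, cv2
from rig import ctrl
def cap(cam,fn=None):
    s=ctrl.sense(); im,d=ctrl.capture(cam)
    if fn: cv2.imwrite('pics/'+fn,im[:,:,::-1])
    c=ctrl.calibration(cam)
    return s,im,d,c
def world(c,uv,z):
    u,v=uv; p=np.array([(u-c['cx'])/c['fx']*z,(v-c['cy'])/c['fy']*z,z,1.])
    return (np.linalg.inv(np.array(c['view']))@p)[:3]
def dep(d,uv,r=2):
    u,v=map(int,np.round(uv)); w=d[max(v-r,0):v+r+1,max(u-r,0):u+r+1]; w=w[w>0]
    return float(np.median(w)) if w.size else 0
E
python3 - <<'E'
from h import *
print(ctrl.sense())
for cam in('scene','side'):
    s,im,d,c=cap(cam,cam+'0.png')
    print(cam,np.round(np.linalg.inv(np.array(c['view'])),2).tolist())
    for q in('bar','board_edge','flat_bar','rail_end','mallet','glue','gouge_long','gouge_short'):
        for r in ctrl.place_of(cam,q)[:2]:
            z=dep(d,r['uv'])
            print(q,np.round(r['uv'],1),round(r['conf'],2),z,np.round(world(c,r['uv'],z)) if z else None)
E
```

```text
{'time_s': 0.0, 'joints': array([-1.53339176e+00,  3.13470956e-01,  1.49843760e+00,  4.22852739e-05,
        1.33100822e+00, -2.23379622e-01]), 'dq': array([ 5.98554896e-04, -7.42147221e-04,  6.17105689e-04, -2.78208946e-03,
        9.31598842e-05,  2.43860645e-04]), 'tau': array([ 2.42160795e-04, -4.12255669e+01, -2.59744424e+01, -1.45499498e-04,
        4.11456669e-03, -1.19111522e-05]), 'eef_pos': array([ 135.36425203, -506.9837094 ,  230.7241613 ]), 'ee_rot': array([-6.57293475e-04,  9.91511426e-01,  1.30017896e-01,  8.19203495e-05]), 'force': array([-0.17349845, -0.52370633, -0.59286873]), 'wrist_torque': array([-0.04664129, -0.00465115, -0.00830893]), 'grip_force': 0.0, 'grip_width': 1.000771509358004}
scene [[0.46, 0.59, -0.66, 1469.14], [0.89, -0.32, 0.33, -360.98], [-0.02, -0.74, -0.67, 1008.74], [0.0, 0.0, 0.0, 1.0]]
bar [252.2 227.5] 0.76 1307.5833740234375 [498. -69. 164.]
board_edge [266.8 231.2] 0.64 1471.2666015625 [400.  -1.  50.]
flat_bar [245.9 253.9] 0.92 1477.40478515625 [406. -70.   1.]
rail_end [286. 277.] 0.6 1341.671630859375 [582. -27.  50.]
mallet [374.2 213
[... 334 characters left out ...]
05, -0.68, 0.74, -998.72], [0.01, -0.74, -0.68, 1106.08], [0.0, 0.0, 0.0, 1.0]]
bar [284.9 269.9] 0.8 1317.961181640625 [481. -76. 160.]
board_edge [289. 263.] 0.68 1367.9251708984375 [490. -31. 135.]
board_edge [287.5 300.4] 0.2 1442.425048828125 [484. -38.  17.]
flat_bar [287.6 303.6] 0.98 1448.1051025390625 [484. -40.   7.]
rail_end [330.3 289.1] 0.89 1428.185791015625 [585. -35.  48.]
mallet [267.9 210.1] 0.59 1658.5328369140625 [435. 275.  35.]
glue [313.6 218.3] 0.88 1679.871826171875 [560. 270.   6.]
glue [295.1 179.7] 0.78 1769.796630859375 [512. 417.  30.]
gouge_long [282.3 353.2] 0.83 1327.90966796875 [ 470. -192.   18.]
gouge_short [306.5 375.5] 0.83 1289.03125 [ 521. -250.   15.]
```

```bash
python3 - <<'E'
import cv2
a=cv2.imread('pics/scene0.png')[130:350,130:450]; b=cv2.imread('pics/side0.png')[150:400,180:420]
cv2.imwrite('pics/m.png',cv2.hconcat([cv2.resize(a,(436,300),interpolation=2),cv2.resize(b,(288,300),interpolation=2)]))
E
```

```text
(no output)
```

View pics/side0.png

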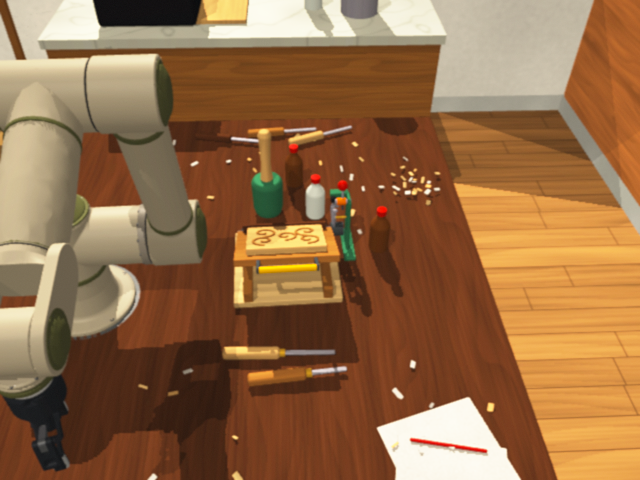

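View pics/m.png

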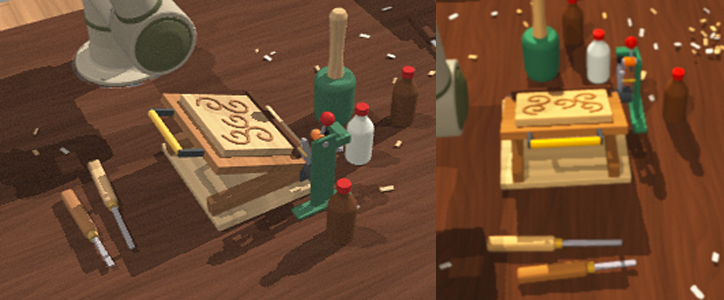

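The side view shows the yellow bar at about (288, 268), the gouges nearer the camera, and the mallet, white glue bottle and ratchet behind it. The bar is free from above. Next I measure its axis from the yellow pixels.

```bash
cat >> h.py <<'E'
def yellow(c,im,d,box):
    hsv=cv2.cvtColor(im,cv2.COLOR_RGB2HSV); m=cv2.inRange(hsv,(24,190,110),(34,255,255))
    k=np.zeros_like(m); l,t,r,b=[int(x) for x in box]; k[t:b,l:r]=m[t:b,l:r]
    n,L,st,_=cv2.connectedComponentsWithStats(k)
    k=(L==1+np.argmax(st[1:,4]))
    v,u=np.nonzero(k&(d>0)); 
    P=np.array([world(c,(a,b),d[b,a]) for a,b in zip(u,v)]); 
    med=np.median(P,0); P=P[np.linalg.norm(P-med,axis=1)<75]
    ctr=P.mean(0); ax=np.linalg.svd(P-ctr)[2][0]; t=(P-ctr)@ax
    return ctr,ax*np.sign(ax[0]),np.percentile(t,[1,99]),len(P)
def ray60(c,uv,h):
    a=world(c,uv,0); b=world(c,uv,1000); return a+(b-a)*(h-a[2])/(b[2]-a[2])
E
python3 - <<'E'
from h import *
for cam in('scene','side'):
    s,im,d,c=cap(cam)
    r=ctrl.search_frame(cam,'bar')[0]; u,v=ctrl.place_of(cam,'bar')[0]['uv']
    ctr,ax,t,n=yellow(c,im,d,(u-40,v-30,u+40,v+30))
    eye=np.linalg.inv(np.array(c['view']))[:3,3]; ray=(ctr-eye)/np.linalg.norm(ctr-eye)
    print(cam,np.round(ctr+ray*6,1),np.round(ax,3),np.round(t),n,'yaw',np.arctan2(ax[1],ax[0]))
    print('flat',np.round(ray60(c,ctrl.place_of(cam,'flat_bar')[0]['uv'],60),1))
    print('rail',np.round(ray60(c,ctrl.place_of(cam,'rail_end')[0]['uv'],50),1))
E
```

```text
Traceback (most recent call last):
  File "h.py", line 18, in yellow
    k=(L==1+np.argmax(st[1:,4]))
            ~~~~~~~~~^^^^^^^^^^
ValueError: attempt to get argmax of an empty sequence
```

```bash
sed -i 's/(24,190,110),(34,255,255)/(21,190,110),(34,255,255)/' h.py
python3 - <<'E'
from h import *
im=cv2.cvtColor(cv2.imread('pics/scene0.png'),cv2.COLOR_BGR2HSV); print(im[215:240:3,252].tolist())
im=cv2.cvtColor(cv2.imread('pics/side0.png'),cv2.COLOR_BGR2HSV); print(im[262:276:2,288].tolist())
for cam in('scene','side'):
    s,im,d,c=cap(cam)
    u,v=ctrl.place_of(cam,'bar')[0]['uv']
    print('flat',np.round(ray60(c,ctrl.place_of(cam,'flat_bar')[0]['uv'],60),1))
    print('rail',np.round(ray60(c,ctrl.place_of(cam,'rail_end')[0]['uv'],50),1))
    try:
        ctr,ax,t,n=yellow(c,im,d,(u-40,v-30,u+40,v+30))
        eye=np.linalg.inv(np.array(c['view']))[:3,3]; ray=(ctr-eye)/np.linalg.norm(ctr-eye)
        print(cam,np.round(ctr+ray*6,1),np.round(ax,3),np.round(t),n,'yaw',np.arctan2(ax[1],ax[0]))
    except Exception as e: print(e)
E
```

```text
[[10, 121, 103], [8, 136, 90], [8, 139, 81], [26, 152, 255], [23, 161, 252], [19, 174, 202], [17, 172, 153], [13, 131, 99], [14, 163, 94]]
[[14, 194, 155], [17, 186, 184], [28, 255, 255], [24, 255, 247], [21, 255, 218], [19, 171, 164], [17, 139, 158]]
flat [473.2 -87.9  60. ]
rail [578.1 -33.4  50. ]
attempt to get argmax of an empty sequence
flat [486.1 -75.4  60. ]
rail [587.4 -42.9  50. ]
side [486.1 -69.5 158.1] [1.    0.031 0.004] [-61.  62.] 359 yaw 0.031158205086505773
```

Request:
{"fn": "send_rows", "kwargs": {
  "targets": [
    {"offset": [2.2,2.7,0.8],"spin": -0.03},
    {"offset": [4.4,5.4,1.6],"spin": -0.06},
    {"offset": [6.6,8.1,2.4],"spin": -0.09},
    {"offset": [8.8,10.8,3.2],"spin": -0.12},
    {"offset": [11,13.5,4],"spin": -0.15},
    {"offset": [13.2,16.2,5],"spin": -0.18},
    {"offset": [15.4,18.9,6],"spin": -0.21},
    {"offset": [17.6,21.6,6],"spin": -0.23}
  ],
  "grip": 1
}}

```text
time_s: 2.12
eef_pos: [312.4, -290.3, 293.2]
ee_rot: [0.002, 1.0, 0.015, 0.001]
force: [1.2, -0.4, -0.2]
grip_width: 0.999
grip_force: 0.0
```

Request:
{"fn": "send_rows", "kwargs": {
  "targets": [
    {"offset": [2.2,2.7,0],"spin": 0},
    {"offset": [4.4,5.4,0],"spin": 0},
    {"offset": [6.6,8.1,0],"spin": 0},
    {"offset": [8.8,10.8,0],"spin": 0},
    {"offset": [11,13.5,0],"spin": 0},
    {"offset": [13.2,16.2,0],"spin": 0},
    {"offset": [15.4,18.9,0],"spin": 0},
    {"offset": [17.4,21.6,0],"spin": 0}
  ]
}}

```text
time_s: 2.78
eef_pos: [486.3, -73.6, 291.4]
ee_rot: [0.0, 1.0, 0.016, 0.0]
force: [0.0, -0.6, -0.3]
grip_width: 1.002
grip_force: 0.0
```

Request:
{"fn": "send_rows", "kwargs": {
  "targets": [
    {"offset": [0,0,0],"spin": 0},
    {"offset": [0,0,0],"spin": 0},
    {"offset": [0,0,0],"spin": 0}
  ]
}}

```text
time_s: 3.03
eef_pos: [485.1, -75.6, 291.2]
ee_rot: [0.0, 1.0, 0.015, -0.0]
force: [-0.1, -0.1, -0.3]
grip_width: 0.999
grip_force: 0.0
```

```bash
cat >> h.py <<'E'
from scipy.spatial.transform import Rotation as R
def wcal(s,c):
    T=np.eye(4); q=s['ee_rot']; T[:3,:3]=R.from_quat([q[1],q[2],q[3],q[0]]).as_matrix(); T[:3,3]=s['eef_pos']
    c=dict(c); c['view']=np.linalg.inv(T@np.array(c['mount'])); return c
E
python3 - <<'E'
from h import *
s,im,d,c=cap('wrist','w1.png'); c=wcal(s,c)
print(c['mount'])
for r in ctrl.place_of('wrist','bar'): 
    print(r, world(c,r['uv'],dep(d,r['uv'])))
    u,v=r['uv']
    try:
        ctr,ax,t,n=yellow(c,im,d,(u-250,v-60,u+250,v+60)); eye=np.linalg.inv(c['view'])[:3,3]; ray=(ctr-eye)/np.linalg.norm(ctr-eye)
        print(np.round(ctr+ray*6,1),np.round(ax,3),np.round(t),n,'yaw',np.arctan2(ax[1],ax[0]))
    except Exception as e: print(e)
E
```

```text
[[ 3.05961212e-04 -9.63726695e-01 -2.66890919e-01  6.80685527e+01]
 [ 9.99999937e-01  2.46750678e-04  2.55388892e-04  1.58986244e-01]
 [-1.80269578e-04 -2.66890981e-01  9.63726710e-01 -1.44640908e+02]
 [ 0.00000000e+00  0.00000000e+00  0.00000000e+00  1.00000000e+00]]
{'uv': [307.8, 227.7], 'conf': 0.98} [488.23856659 -69.32359313 165.32326911]
[488.4 -73.  158. ] [ 0.999  0.036 -0.001] [-46.  52.] 970 yaw 0.03558966312548046
{'uv': [280.3, 121.4], 'conf': 0.2} [575.15239392 -35.71513268  52.20135667]
[536.1 -71.4 157.7] [ 1.     0.02  -0.004] [-11.  10.] 248 yaw 0.019691145429314362
```

View pics/w1.png

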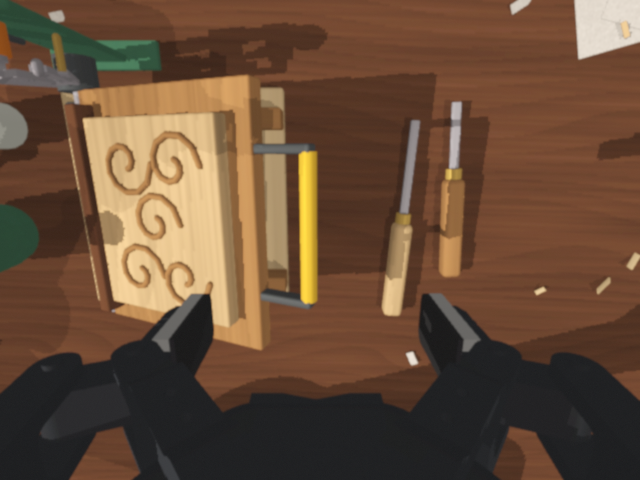

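The wrist picture shows the bar at (309, 150–302), parallel to the tool's x axis and about 5 mm off the finger midline, with its arms and the board edge to the left. I'll shift over it, open the fingers partway and go down.

Request:
{"fn": "send_rows", "kwargs": {
  "targets": [
    {"offset": [0.2,0.55,0],"spin": 0},
    {"offset": [0.2,0.55,-3],"spin": 0},
    {"offset": [0.2,0.55,-6],"spin": 0},
    {"offset": [0.2,0.55,-8],"spin": 0},
    {"offset": [0.2,0.55,-8],"spin": 0},
    {"offset": [0.2,0.55,-8],"spin": 0}
  ],
  "grip": 0.36,
  "squeeze": 25
}}

```text
time_s: 3.63
eef_pos: [487.2, -70.0, 211.6]
ee_rot: [-0.0, 1.0, 0.015, -0.0]
force: [0.6, -0.1, 0.8]
grip_width: 0.359
grip_force: 0.0
```

```bash
python3 - <<'E'
from h import *
s,im,d,c=cap('wrist','w2.png'); c=wcal(s,c)
print(s['eef_pos'],s['grip_width'])
for r in ctrl.place_of('wrist','bar')[:1]: print(r, world(c,r['uv'],dep(d,r['uv'])), c['fx'],c['cx'])
E
```

```text
[487.22252958 -70.0002387  211.57899258] 0.359161291975067
{'uv': [312.5, 264.1], 'conf': 0.92} [487.68145326 -68.28541948 165.32354204] 345.24249914874525 315.74701645501455
```

View pics/w2.png

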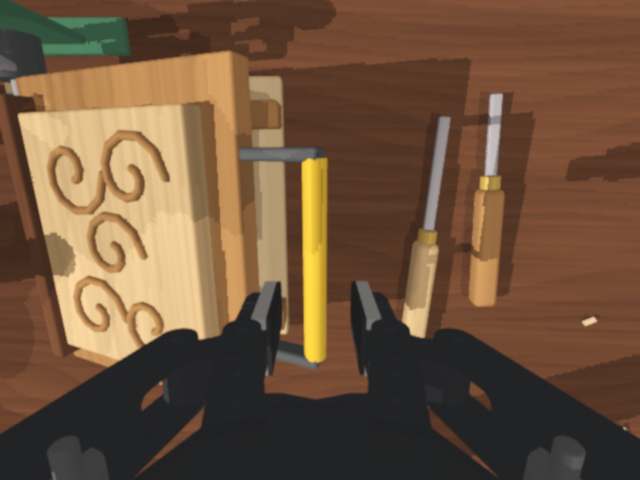

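The bar at x≈315 is centred between the fingertips (280 and 351). I'll lower 72 mm and close.

Request:
{"fn": "send_rows", "kwargs": {
  "targets": [
    {"offset": [0,0,-2],"spin": 0},
    {"offset": [0,0,-4],"spin": 0},
    {"offset": [0,0,-5.5],"spin": 0},
    {"offset": [0,0,-6.6],"spin": 0},
    {"offset": [0,0,-7.2],"spin": 0},
    {"offset": [0,0,-7.2],"spin": 0}
  ]
}}

```text
time_s: 4.23
eef_pos: [487.5, -69.9, 139.5]
ee_rot: [0.0, 1.0, 0.015, 0.0]
force: [0.4, 0.1, 0.4]
grip_width: 0.358
grip_force: 0.0
```

Request:
{"fn": "send_rows", "kwargs": {
  "targets": [
    {"offset": [0,0,0],"spin": 0},
    {"offset": [0,0,0],"spin": 0},
    {"offset": [0,0,0],"spin": 0},
    {"offset": [0,0,0],"spin": 0},
    {"offset": [0,0,0],"spin": 0}
  ],
  "grip": 0,
  "squeeze": 25
}}

```text
time_s: 4.65
eef_pos: [487.9, -69.6, 139.9]
ee_rot: [0.0, 1.0, 0.015, 0.001]
force: [4.1, 4.8, -0.8]
grip_width: 0.154
grip_force: 26.2
```

Request:
{"fn": "send_rows", "kwargs": {
  "targets": [
    {"offset": [0,0.23,0.52],"spin": 0},
    {"offset": [-0.01,0.47,1.05],"spin": 0},
    {"offset": [-0.02,0.76,1.6],"spin": 0},
    {"offset": [-0.03,1.05,2.16],"spin": 0},
    {"offset": [-0.04,1.36,2.7],"spin": 0},
    {"offset": [-0.05,1.67,3.24],"spin": 0},
    {"offset": [-0.05,1.67,3.24],"spin": 0}
  ]
}}

```text
time_s: 5.23
eef_pos: [487.3, -53.4, 173.1]
ee_rot: [0.001, 1.0, 0.016, 0.001]
force: [3.2, -3.7, -0.3]
grip_width: 0.154
grip_force: 25.8
```

```bash
cat >> h.py <<'E'
def pr():
    s=ctrl.sense(); print(round(s['time_s'],2),np.round(s['eef_pos'],2),np.round(s['force'],2),s['grip_force'])
    return s
E
python3 -c "
from h import *; pr()
s,im,d,c=cap('side','s1.png')
u,v=ctrl.place_of('side','bar')[0]['uv']
cv2.imwrite('pics/s1c.png',cv2.resize(im[150:330,200:400,::-1],(600,540)))"
```

```text
5.23 [487.31 -53.39 173.14] [ 3.25 -3.75 -0.35] 25.754334926605225
```

View pics/s1c.png

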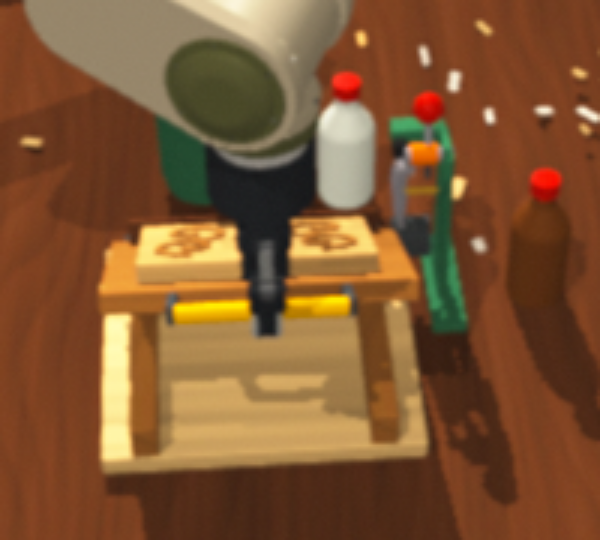

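The board follows the bar, and the knob still stands in, at (428, 105) in the crop. I continue to about 0.70 rad.

Request:
{"fn": "send_rows", "kwargs": {
  "targets": [
    {"offset": [-0.01,0.33,0.53],"spin": 0},
    {"offset": [-0.02,0.67,1.05],"spin": 0},
    {"offset": [-0.03,1.03,1.56],"spin": 0},
    {"offset": [-0.04,1.4,2.06],"spin": 0},
    {"offset": [-0.05,1.79,2.56],"spin": 0},
    {"offset": [-0.06,2.18,3.04],"spin": 0},
    {"offset": [-0.06,2.18,3.04],"spin": 0},
    {"offset": [-0.06,2.18,3.04],"spin": 0}
  ]
}}

```text
time_s: 6.0
eef_pos: [486.7, -33.0, 203.3]
ee_rot: [0.002, 1.0, 0.015, 0.001]
force: [0.5, -9.7, 4.4]
grip_width: 0.153
grip_force: 25.9
```

```bash
python3 -c "
from h import *; pr()
s,im,d,c=cap('side')
u,v=ctrl.place_of('side','bar')[0]['uv']
ctr,ax,t,n=yellow(c,im,d,(u-40,v-25,u+40,v+25)); print(ctr,ax,t,n)"
```

```text
6.0 [486.7  -32.98 203.28] [ 0.49 -9.7   4.4 ] 25.851841270923615
[449.94476467 -38.53790181 223.06007796] [ 0.91588188 -0.29736019  0.26969852] [-24.72121993  43.45304689] 167
```

The forces show that I'm pulling about 10 N inwards along the radius, so the arc needs shifting outwards by 1–2 mm. I go on with the corrected arc to about 0.74 rad.

Request:
{"fn": "send_rows", "kwargs": {
  "targets": [
    {"offset": [0,-0.05,0.2],"spin": 0},
    {"offset": [0,0.05,0.4],"spin": 0},
    {"offset": [0,0.25,0.65],"spin": 0},
    {"offset": [-0.01,0.5,0.9],"spin": 0},
    {"offset": [-0.02,0.68,1.1],"spin": 0},
    {"offset": [-0.03,0.86,1.29],"spin": 0},
    {"offset": [-0.03,0.86,1.29],"spin": 0},
    {"offset": [-0.03,0.86,1.29],"spin": 0}
  ]
}}

```text
time_s: 6.77
eef_pos: [486.3, -23.2, 215.2]
ee_rot: [0.001, 1.0, 0.015, 0.001]
force: [4.7, -3.0, 0.1]
grip_width: 0.153
grip_force: 25.2
```

```bash
python3 -c "
from h import *; pr()"
```

```text
6.77 [486.29 -23.17 215.24] [ 4.67 -3.03  0.11] 25.181264877319336
```

Request:
{"fn": "send_rows", "kwargs": {
  "targets": [
    {"offset": [0,0.07,0.07],"spin": 0},
    {"offset": [0,0.14,0.14],"spin": 0},
    {"offset": [-0.01,0.21,0.21],"spin": 0},
    {"offset": [-0.01,0.28,0.29],"spin": 0},
    {"offset": [-0.01,0.28,0.29],"spin": 0},
    {"offset": [-0.01,0.28,0.29],"spin": 0}
  ]
}}

```text
time_s: 7.27
eef_pos: [486.2, -20.5, 218.1]
ee_rot: [0.001, 1.0, 0.015, 0.001]
force: [3.6, -4.2, 0.6]
grip_width: 0.151
grip_force: 25.2
```

Request:
{"fn": "send_rows", "kwargs": {
  "targets": [
    {"offset": [0,0.06,0.07],"spin": 0},
    {"offset": [0,0.12,0.14],"spin": 0},
    {"offset": [-0.01,0.18,0.21],"spin": 0},
    {"offset": [-0.01,0.25,0.28],"spin": 0},
    {"offset": [-0.01,0.25,0.28],"spin": 0},
    {"offset": [-0.01,0.25,0.28],"spin": 0}
  ]
}}

```text
time_s: 7.77
eef_pos: [486.1, -18.0, 220.9]
ee_rot: [0.001, 1.0, 0.015, 0.001]
force: [4.5, -3.7, 0.2]
grip_width: 0.149
grip_force: 25.1
```

Request:
{"fn": "send_rows", "kwargs": {
  "targets": [
    {"offset": [0,0.07,0.07],"spin": 0},
    {"offset": [0,0.14,0.14],"spin": 0},
    {"offset": [-0.01,0.21,0.21],"spin": 0},
    {"offset": [-0.01,0.27,0.28],"spin": 0},
    {"offset": [-0.01,0.27,0.28],"spin": 0},
    {"offset": [-0.01,0.27,0.28],"spin": 0}
  ]
}}

```text
time_s: 8.27
eef_pos: [486.0, -15.3, 223.8]
ee_rot: [0.001, 1.0, 0.015, 0.001]
force: [4.4, -3.4, 0.1]
grip_width: 0.148
grip_force: 25.1
```

Request:
{"fn": "send_rows", "kwargs": {
  "targets": [
    {"offset": [0,0.07,0.07],"spin": 0},
    {"offset": [0,0.14,0.14],"spin": 0},
    {"offset": [-0.01,0.21,0.21],"spin": 0},
    {"offset": [-0.01,0.28,0.28],"spin": 0},
    {"offset": [-0.01,0.28,0.28],"spin": 0},
    {"offset": [-0.01,0.28,0.28],"spin": 0}
  ]
}}

```text
time_s: 8.77
eef_pos: [485.9, -12.5, 226.6]
ee_rot: [0.001, 1.0, 0.015, 0.001]
force: [3.5, -4.2, 1.2]
grip_width: 0.147
grip_force: 25.1
```

Request:
{"fn": "send_rows", "kwargs": {
  "targets": [
    {"offset": [0,0.06,0.07],"spin": 0},
    {"offset": [0,0.13,0.14],"spin": 0},
    {"offset": [-0.01,0.2,0.21],"spin": 0},
    {"offset": [-0.01,0.26,0.28],"spin": 0},
    {"offset": [-0.01,0.26,0.28],"spin": 0},
    {"offset": [-0.01,0.26,0.28],"spin": 0}
  ]
}}

```text
time_s: 9.27
eef_pos: [485.8, -10.0, 229.1]
ee_rot: [0.001, 1.0, 0.015, 0.001]
force: [5.5, -4.9, -1.7]
grip_width: 0.15
grip_force: 24.8
```

```bash
python3 -c "
from h import *; pr()
s,im,d,c=cap('side')
b=ctrl.capture('scene')[0]
cv2.imwrite('pics/s2c.png',cv2.hconcat([cv2.resize(im[150:330,220:400,::-1],(400,400)),cv2.resize(b[150:300,220:370,::-1],(400,400))]))"
```

```text
9.27 [485.84 -10.   229.09] [ 5.46 -4.91 -1.72] 24.82487440109253
```

View pics/s2c.png

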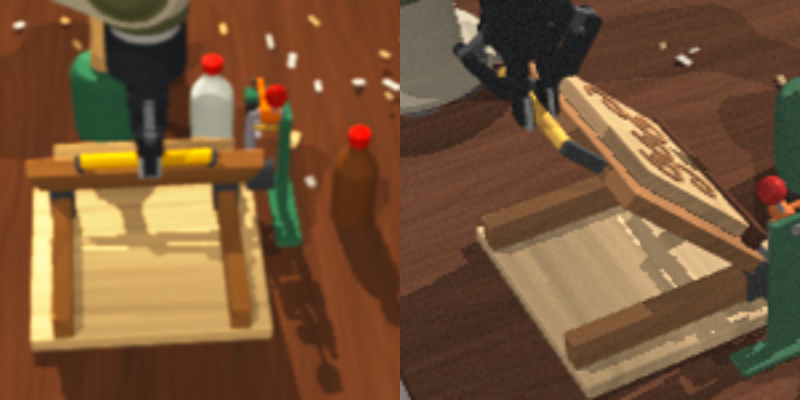

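The red knob has swung over towards the bar's side (scene crop at (770, 190)), and the tangential force rose by about 2.5 N, so this is the buffer. I add one small millimetre to confirm.

Request:
{"fn": "send_rows", "kwargs": {
  "targets": [
    {"offset": [0,0.03,0.03],"spin": 0},
    {"offset": [0,0.06,0.07],"spin": 0},
    {"offset": [0,0.06,0.07],"spin": 0},
    {"offset": [0,0.06,0.07],"spin": 0}
  ]
}}

```text
time_s: 9.7
eef_pos: [485.8, -9.5, 229.6]
ee_rot: [0.001, 1.0, 0.015, 0.0]
force: [5.6, -5.2, -2.6]
grip_width: 0.147
grip_force: 24.7
```

Force is up again by about 1 N, which confirms contact. I fit the arc from the measured points to plan the way down.

```bash
python3 - <<'E'
import numpy as np
from scipy.optimize import least_squares as ls
P=np.array([(-69.6,139.9),(-53.4,173.1),(-33,203.3),(-23.2,215.2),(-18,220.9),(-15.3,223.8),(-12.5,226.6),(-9.5,229.6)])
f=lambda q:np.hypot(P[:,0]-q[0],P[:,1]-q[1])-250
r=ls(f,[160,42]);q=r.x;print(q,np.round(r.fun,2)); print(np.round(np.arctan2(P[:,1]-q[1],q[0]-P[:,0]),3))
y0,z0=P[-1]
for t in np.arange(.82,-.001,-.04): 
    y=q[0]-250*np.cos(t);z=q[1]+250*np.sin(t);print(round(t,2),np.round([(y-y0)/10,(z-z0)/10],2))
E
```

```text
[163.40535063  48.89083773] [ 0.15 -0.14 -0.17 -0.04 -0.01  0.06  0.05  0.1 ]
[0.372 0.52  0.666 0.728 0.759 0.775 0.79  0.807]
0.82 [0.24 0.21]
0.78 [-0.48 -0.49]
0.74 [-1.17 -1.21]
0.7 [-1.83 -1.97]
0.66 [-2.46 -2.74]
0.62 [-3.06 -3.55]
0.58 [-3.62 -4.37]
0.54 [-4.15 -5.22]
0.5 [-4.65 -6.09]
0.46 [-5.11 -6.97]
0.42 [-5.54 -7.88]
0.38 [-5.93 -8.8 ]
0.34 [-6.28 -9.73]
0.3 [ -6.59 -10.68]
0.26 [ -6.87 -11.64]
0.22 [ -7.11 -12.62]
0.18 [ -7.31 -13.6 ]
0.14 [ -7.46 -14.58]
0.1 [ -7.58 -15.58]
0.06 [ -7.66 -16.57]
0.02 [ -7.7  -17.57]
```

Request:
{"fn": "send_rows", "kwargs": {
  "targets": [
    {"offset": [0.01,-0.3,-0.25],"spin": 0},
    {"offset": [0.02,-0.7,-0.7],"spin": 0},
    {"offset": [0.03,-1.22,-1.25],"spin": 0},
    {"offset": [0.05,-1.88,-2.0],"spin": 0},
    {"offset": [0.07,-2.51,-2.75],"spin": 0},
    {"offset": [0.09,-3.1,-3.55],"spin": 0},
    {"offset": [0.1,-3.67,-4.37],"spin": 0},
    {"offset": [0.1,-3.67,-4.37],"spin": 0}
  ]
}}

```text
time_s: 10.37
eef_pos: [486.8, -46.7, 184.6]
ee_rot: [-0.0, 1.0, 0.015, 0.0]
force: [8.0, -1.9, -1.2]
grip_width: 0.154
grip_force: 25.4
```

Request:
{"fn": "send_rows", "kwargs": {
  "targets": [
    {"offset": [0.04,-0.53,-0.85],"spin": 0},
    {"offset": [0.08,-1.03,-1.72],"spin": 0},
    {"offset": [0.12,-1.49,-2.6],"spin": 0},
    {"offset": [0.15,-1.92,-3.51],"spin": 0},
    {"offset": [0.17,-2.31,-4.43],"spin": 0},
    {"offset": [0.18,-2.66,-5.36],"spin": 0},
    {"offset": [0.19,-2.97,-6.31],"spin": 0},
    {"offset": [0.19,-2.97,-6.31],"spin": 0}
  ]
}}

```text
time_s: 11.03
eef_pos: [487.9, -76.4, 120.8]
ee_rot: [0.0, 1.0, 0.015, -0.001]
force: [3.1, -6.8, -0.3]
grip_width: 0.153
grip_force: 26.6
```

Request:
{"fn": "send_rows", "kwargs": {
  "targets": [
    {"offset": [0.01,-0.29,-0.72],"spin": 0},
    {"offset": [0.01,-0.51,-1.45],"spin": 0},
    {"offset": [0.02,-0.67,-2.18],"spin": 0},
    {"offset": [0.02,-0.82,-2.92],"spin": 0},
    {"offset": [0.02,-0.9,-3.41],"spin": 0},
    {"offset": [0.02,-0.97,-3.9],"spin": 0},
    {"offset": [0.02,-1.04,-4.3],"spin": 0},
    {"offset": [0.02,-1.04,-4.3],"spin": 0}
  ]
}}

```text
time_s: 11.7
eef_pos: [488.3, -85.9, 78.8]
ee_rot: [0.0, 1.0, 0.015, -0.0]
force: [1.7, -6.0, -0.9]
grip_width: 0.15
grip_force: 27.1
```

Request:
{"fn": "send_rows", "kwargs": {
  "targets": [
    {"offset": [0,-0.1,-0.4],"spin": 0},
    {"offset": [0,-0.14,-0.8],"spin": 0},
    {"offset": [0,-0.18,-1.2],"spin": 0},
    {"offset": [0,-0.2,-1.6],"spin": 0},
    {"offset": [0,-0.22,-2.0],"spin": 0},
    {"offset": [0,-0.24,-2.4],"spin": 0},
    {"offset": [0,-0.24,-2.4],"spin": 0}
  ]
}}

```text
time_s: 12.28
eef_pos: [488.4, -88.2, 54.9]
ee_rot: [0.0, 1.0, 0.015, -0.0]
force: [0.5, -5.4, -2.0]
grip_width: 0.152
grip_force: 27.4
```

Request:
{"fn": "send_rows", "kwargs": {
  "targets": [
    {"offset": [0,0,-0.15],"spin": 0},
    {"offset": [0,0,-0.3],"spin": 0},
    {"offset": [0,0,-0.45],"spin": 0},
    {"offset": [0,0,-0.6],"spin": 0},
    {"offset": [0,0,-0.6],"spin": 0},
    {"offset": [0,0,-0.6],"spin": 0}
  ]
}}

```text
time_s: 12.78
eef_pos: [488.4, -88.3, 49.4]
ee_rot: [0.0, 1.0, 0.015, -0.0]
force: [-1.0, -6.3, -2.1]
grip_width: 0.15
grip_force: 27.5
```

Request:
{"fn": "send_rows", "kwargs": {
  "targets": [
    {"offset": [0,0,-0.15],"spin": 0},
    {"offset": [0,0,-0.3],"spin": 0},
    {"offset": [0,0,-0.45],"spin": 0},
    {"offset": [0,0,-0.45],"spin": 0},
    {"offset": [0,0,-0.45],"spin": 0}
  ]
}}

```text
time_s: 13.2
eef_pos: [488.4, -88.4, 44.9]
ee_rot: [0.0, 1.0, 0.015, -0.0]
force: [-1.5, -7.8, -2.3]
grip_width: 0.153
grip_force: 27.5
```

Request:
{"fn": "send_rows", "kwargs": {
  "targets": [
    {"offset": [0,-0.05,-0.15],"spin": 0},
    {"offset": [0,-0.1,-0.3],"spin": 0},
    {"offset": [0,-0.1,-0.4],"spin": 0},
    {"offset": [0,-0.1,-0.4],"spin": 0},
    {"offset": [0,-0.1,-0.4],"spin": 0}
  ]
}}

```text
time_s: 13.62
eef_pos: [488.5, -88.6, 42.1]
ee_rot: [-0.0, 1.0, 0.016, -0.0]
force: [-6.1, 0.7, 11.5]
grip_width: 0.156
grip_force: 28.7
```

```bash
python3 -c "
from h import *; pr()
s,im,d,c=cap('side')
b=ctrl.capture('scene')[0]
cv2.imwrite('pics/s3c.png',cv2.hconcat([cv2.resize(im[150:330,220:400,::-1],(400,400)),cv2.resize(b[150:300,220:370,::-1],(400,400))]))"
```

```text
13.62 [488.49 -88.55  42.08] [-6.09  0.68 11.47] 28.737868666648865
```

View pics/s3c.png

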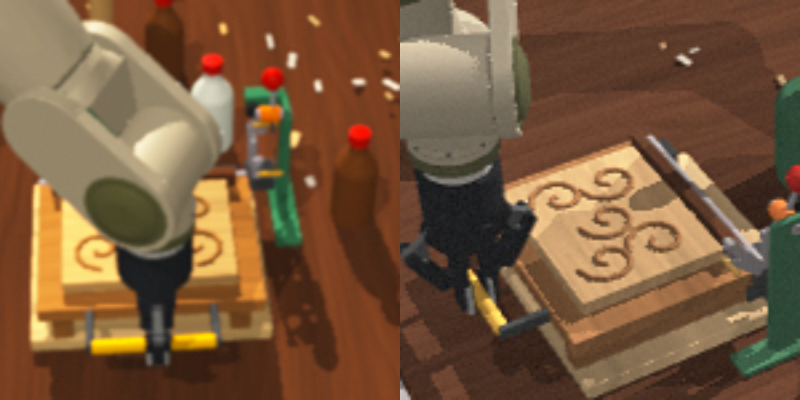

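The board lies flat: contact force is +11 N at TCP z = 42, and the knob is back up at (795, 175) in the scene crop. I hold briefly, then raise to about 0.28 rad, above the expected first notch at about 0.19–0.23.

Request:
{"fn": "send_rows", "kwargs": {
  "targets": [
    {"offset": [0,0,0],"spin": 0},
    {"offset": [0,0,0],"spin": 0},
    {"offset": [0,0,0],"spin": 0},
    {"offset": [0,0,0],"spin": 0}
  ]
}}

```text
time_s: 14.05
eef_pos: [488.5, -88.6, 42.1]
ee_rot: [-0.0, 1.0, 0.015, -0.0]
force: [-4.2, 1.2, 11.1]
grip_width: 0.15
grip_force: 28.7
```

Request:
{"fn": "send_rows", "kwargs": {
  "targets": [
    {"offset": [0,0.02,1.05],"spin": 0},
    {"offset": [0,0.06,1.92],"spin": 0},
    {"offset": [0,0.14,2.8],"spin": 0},
    {"offset": [0,0.24,3.66],"spin": 0},
    {"offset": [-0.01,0.38,4.53],"spin": 0},
    {"offset": [-0.01,0.55,5.4],"spin": 0},
    {"offset": [-0.02,0.75,6.25],"spin": 0},
    {"offset": [-0.03,0.97,7.05],"spin": 0}
  ]
}}

```text
time_s: 14.72
eef_pos: [488.1, -78.9, 112.8]
ee_rot: [0.0, 1.0, 0.015, -0.0]
force: [-0.2, -0.5, -3.8]
grip_width: 0.148
grip_force: 26.3
```

Request:
{"fn": "send_rows", "kwargs": {
  "targets": [
    {"offset": [0,0,0],"spin": 0},
    {"offset": [0,0,0],"spin": 0},
    {"offset": [0,0,0],"spin": 0}
  ]
}}

```text
time_s: 14.97
eef_pos: [488.1, -79.2, 111.8]
ee_rot: [0.0, 1.0, 0.015, -0.0]
force: [-1.8, -0.7, -2.2]
grip_width: 0.147
grip_force: 26.5
```

```bash
python3 -c "
from h import *; pr()
s,im,d,c=cap('side')
u,v=ctrl.place_of('side','bar')[0]['uv']
hsv=cv2.cvtColor(im,cv2.COLOR_RGB2HSV); m=cv2.inRange(hsv,(21,190,110),(34,255,255))
vv,uu=np.nonzero(m); k=(abs(uu-u)<45)&(abs(vv-v)<25)
P=np.array([world(c,(a,b),d[b,a]) for a,b in zip(uu[k],vv[k])]); P=P[(abs(P[:,0]-488)>25)&(abs(P[:,0]-488)<58)]
print(np.median(P,0),len(P))"
```

```text
14.97 [488.09 -79.21 111.81] [-1.82 -0.66 -2.17] 26.453777253627777
[462.52096624 -83.97807132 133.95905395] 187
```

Request:
{"fn": "send_rows", "kwargs": {
  "targets": [
    {"offset": [0,-0.07,-0.25],"spin": 0},
    {"offset": [0,-0.14,-0.5],"spin": 0},
    {"offset": [0,-0.2,-0.75],"spin": 0},
    {"offset": [0,-0.26,-1.0],"spin": 0},
    {"offset": [0,-0.26,-1.0],"spin": 0},
    {"offset": [0,-0.26,-1.0],"spin": 0}
  ]
}}

```text
time_s: 15.57
eef_pos: [488.2, -81.7, 101.8]
ee_rot: [-0.0, 1.0, 0.015, -0.0]
force: [-1.9, -1.4, -3.5]
grip_width: 0.152
grip_force: 26.5
```

Request:
{"fn": "send_rows", "kwargs": {
  "targets": [
    {"offset": [0,-0.05,-0.2],"spin": 0},
    {"offset": [0,-0.1,-0.4],"spin": 0},
    {"offset": [0,-0.13,-0.6],"spin": 0},
    {"offset": [0,-0.13,-0.6],"spin": 0},
    {"offset": [0,-0.13,-0.6],"spin": 0}
  ]
}}

```text
time_s: 15.98
eef_pos: [488.2, -83.1, 95.9]
ee_rot: [-0.0, 1.0, 0.015, -0.0]
force: [-2.2, -1.0, -2.8]
grip_width: 0.151
grip_force: 26.4
```

Request:
{"fn": "send_rows", "kwargs": {
  "targets": [
    {"offset": [0,-0.04,-0.2],"spin": 0},
    {"offset": [0,-0.08,-0.4],"spin": 0},
    {"offset": [0,-0.1,-0.5],"spin": 0},
    {"offset": [0,-0.1,-0.5],"spin": 0},
    {"offset": [0,-0.1,-0.5],"spin": 0}
  ]
}}

```text
time_s: 16.4
eef_pos: [488.3, -84.1, 91.0]
ee_rot: [0.0, 1.0, 0.015, 0.0]
force: [-2.8, -1.8, -0.5]
grip_width: 0.151
grip_force: 26.5
```

Request:
{"fn": "send_rows", "kwargs": {
  "targets": [
    {"offset": [0,-0.02,-0.1],"spin": 0},
    {"offset": [0,-0.04,-0.2],"spin": 0},
    {"offset": [0,-0.04,-0.2],"spin": 0},
    {"offset": [0,-0.04,-0.2],"spin": 0}
  ]
}}

```text
time_s: 16.73
eef_pos: [488.3, -84.4, 89.2]
ee_rot: [-0.0, 1.0, 0.015, 0.0]
force: [-3.7, 0.9, 3.1]
grip_width: 0.15
grip_force: 26.8
```

The force has gone from −3 to +3 N at about 0.19 rad, so the pawl carries the board. I open slightly.

Request:
{"fn": "send_rows", "kwargs": {
  "targets": [
    {"offset": [0,0,0],"spin": 0},
    {"offset": [0,0,0],"spin": 0},
    {"offset": [0,0,0],"spin": 0},
    {"offset": [0,0,0],"spin": 0}
  ],
  "grip": 0.36
}}

```text
time_s: 17.07
eef_pos: [488.5, -84.6, 89.1]
ee_rot: [0.0, 1.0, 0.015, 0.0]
force: [0.5, 0.7, 0.6]
grip_width: 0.364
grip_force: 0.0
```

```bash
python3 -c "
from h import *; pr()
s,im,d,c=cap('wrist','w5.png')
b=ctrl.capture('side')[0]
cv2.imwrite('pics/w5c.png',cv2.hconcat([cv2.resize(im[:,:,::-1],(400,300)),cv2.resize(b[150:330,190:430,::-1],(400,300))]))"
```

```text
17.07 [488.53 -84.56  89.07] [0.49 0.7  0.57] 0.0
```

View pics/w5c.png

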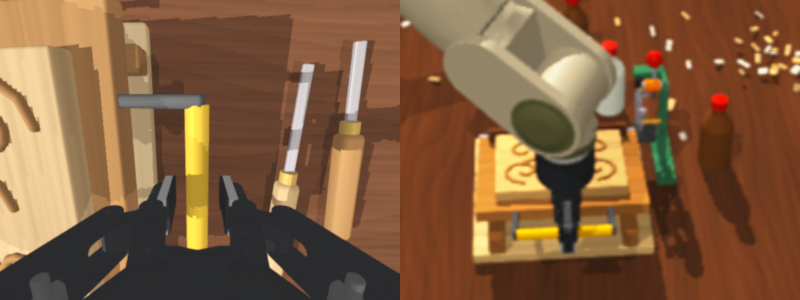

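The board stays propped, with the bar at (197, 180) free between the open fingers. I retreat straight up.

Request:
{"fn": "send_rows", "kwargs": {
  "targets": [
    {"offset": [0,0,1.5],"spin": 0},
    {"offset": [0,0,3],"spin": 0},
    {"offset": [0,0,5.5],"spin": 0},
    {"offset": [0,0,8.5],"spin": 0},
    {"offset": [0,0,11.5],"spin": 0},
    {"offset": [0,0,14],"spin": 0},
    {"offset": [0,0,16],"spin": 0},
    {"offset": [0,0,16],"spin": 0}
  ]
}}

```text
time_s: 17.83
eef_pos: [489.6, -85.0, 253.0]
ee_rot: [0.001, 1.0, 0.015, 0.003]
force: [0.1, -0.2, 0.5]
grip_width: 0.36
grip_force: 0.0
```

```bash
python3 -c "
from h import *; pr()
s,im,d,c=cap('wrist','w6.png'); c=wcal(s,c)
for r in ctrl.place_of('wrist','bar')[:1]: print(r, world(c,r['uv'],dep(d,r['uv'])))
s,im,d,c=cap('side')
for q in ('bar','mallet','glue','gouge_long','gouge_short'):
  for r in ctrl.place_of('side',q)[:2]: print(q,r['conf'],r['uv'],np.round(world(c,r['uv'],dep(d,r['uv']))))"
```

```text
17.83 [489.57 -84.95 253.03] [ 0.1  -0.16  0.53] 0.0
{'uv': [311.6, 231.9], 'conf': 0.87} [487.21299644 -82.1857503  114.80205656]
bar 0.58 [288.2, 291.1] [486. -92. 108.]
mallet 0.68 [267.9, 207.4] [435. 275.  45.]
glue 0.98 [375.9, 242.3] [714. 131.  40.]
glue 0.95 [315.1, 215.2] [564. 269.  18.]
gouge_long 0.8 [278.6, 352.1] [ 462. -190.   19.]
gouge_short 0.64 [305.2, 376.5] [ 518. -252.   15.]
```

The bar's centre is at z≈108 mm, so the board stands at about 0.19 rad. The bystanders haven't moved and the gripper is clear.

```bash
python3 -c "
from rig import ctrl; print(ctrl.finish_job())"
```

```text
the job is handed in; nothing more can be done
None
```

The job is handed in, with no verdict returned: the board went up to the buffer, down flat so the pawl reset, and now rests released on the first notch at about 0.19 rad, with the mallet, gouges and glue bottle where they were.

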